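# Gauge a stick mould and sort it by depth

### The job

Two kinds of chocolate-stick mould got mixed in the wash and look alike from above. Take the depth gauge from its stand and press it gently onto the mould that lies on the granite slab, its sprung probe down in the middle channel and its foot square across the channels and flat on the mould; hold it there still for about a second to read the depth. Then put the gauge back on its stand with the probe in the hole, and lay the mould gently flat in the blue tray if its channels are the shallow 7 mm kind or in the orange tray if they are the deep 14 mm kind; leave everything else alone.

Things in the scene. Friction and masses are not known exactly. Their poses are not given: they have to be found in the camera images.
- mould_a: stick mould, 0.5 kg, loose: grey carrier 70 (x) x 158 (y) x 18 mm, origin its underside's centre; in it an aluminium plate 50 (x) x 150 (y) mm, held tight but up to 7 mm off the middle along x, its top packed up to 21.5-26.5 mm. In its top three channels along y, 7 wide, 110 long: one on the plate's centre line, two 18 mm beside it; all 7 mm deep in one mould, 14 in the other, unknown which
- mould_b: stick mould, 0.5 kg, loose: grey carrier 70 (x) x 158 (y) x 18 mm, origin its underside's centre; in it an aluminium plate 50 (x) x 150 (y) mm, held tight but up to 7 mm off the middle along x, its top packed up to 21.5-26.5 mm. In its top three channels along y, 7 wide, 110 long: one on the plate's centre line, two 18 mm beside it; all 7 mm deep in one mould, 14 in the other, unknown which
- slab: speckled granite slab 300 x 300 x 20 mm, fixed; origin at the centre of its underside. One of the moulds (the one to gauge) and the gauge's stand are on it, both with their undersides at z = 20 mm
- board: white plastic chopping board 100 (x) x 240 (y) x 20 mm, fixed, beyond the slab; the other mould lies on it and stays there; origin at the centre of its underside
- stand: grey gauge stand, block 80 (x) x 50 (y) x 30 mm, fixed on the slab, a 16 mm hole down its middle; origin at the centre of its underside
- gauge: depth gauge, 0.22 kg, loose, upright on the stand, probe in the hole; origin: centre of the underside of its foot, z up. Steel foot 56 (x) x 20 (y) x 8 mm; black flat-sided barrel 28 (x) x 24 (y) mm up to 86 mm, then a 5 mm cap. On its +y and -y sides a white scale, ticks every 5 mm from 17 to 37 mm up; a red pointer rises with the probe, 17 mm up when the probe is out
- probe_tip (a point): tip of the gauge's probe, a round pin 5 mm in diameter with a flat end, in the middle of the foot; it stands 20 mm below the foot's underside when fully out
- probe (a joint): how far the probe is pushed up into the gauge, in m: 0 fully out, at most 0.0165 (off the channels the foot cannot come flat). Its spring pushes with 1.7 N at 0 and 0.14 N more per mm. With the foot flat on a mould, the channel's depth is 20 mm minus this
- tray_blue: blue tray for the shallow (7 mm) moulds, outside 170 (x) x 250 (y) x 22 mm high, walls 4 mm, floor top 4 mm above the table, fixed; origin at the centre of its underside. The trays stand left and right of the slab, either way round
- tray_orange: orange tray for the deep (14 mm) moulds, of the same shape; origin at the centre of its underside
- scraper: bench scraper with a steel blade and dark wooden handle, lying beyond the left tray; to be left alone; origin under its handle
- spatula: spatula 250 mm long lying beyond the right tray; to be left alone
- bowl: steel bowl, 120 mm across, 50 mm high, near left; to be left alone
- cup: white plastic cup, 72 mm across, 80 mm high, near right; to be left alone
There are look-alikes about, which are no part of the job. Leave any yellow look-alike of the gauge alone.

How it is judged:
By the outcome, as a careful person would: the job done as asked, in the order asked, and still so for the second after the job is handed in, with the robot touching nothing.
It also fails if it takes over 61 s, if anything falls off the work surface, if the arm or the gripper's body presses on something with over 40 N, if the wrist force passes 120 N, or if a joint passes its speed limit or range.

### The arm

A 6-joint arm with a two-finger parallel gripper is mounted at the origin on the work surface. World frame = base frame: x ahead of the robot, y to its left, z up, the work surface at z = 0. Lengths are in m, angles in rad, forces in N, time in s.
With the tool pointing down it reaches from about 0.35 to 0.775 m from the base axis. Payload 5.5 kg.
Tool frame: the origin (TCP) lies at the very end of the fingers, on their centre line; the grasp point (between the pads) lies 19 mm behind it; y points along the fingers, z is the direction in which the jaws open and shut, and the axes are right-handed (so a half turn about y gives the same grasp; the last joint's range is limited). The gripper opens to 85 mm and grips with 20 to 120 N. Pads are 22 mm wide; open, the fingers measure 114 mm over their backs; the gripper's body (76 mm by 85 mm) begins 54 mm behind the grasp point. The pads swing forward as they close: fully open they stand 13 mm farther back than shut.
Start: joints at [-1.316, 0.313, 0.046, 1.304, 0, 1.431], TCP at [0.221, -0.531, 0.231] pointing down, gripper open.
Joint ranges: [-2.76, 2.76], [-0.86, 1.69], [-1.03, 1.26], [-2.2, 2.34], [-1.47, 1.5], [-3.14, 3.14]. Speed limits (rad/s): [2.57, 2.57, 3.14, 3.14, 3.14, 3.14].

### API

Orientations are given as a unit quaternion [w, x, y, z].
In Python, from workcell import env gives the robot as it stands.
- The arm moves only by the shell command python3 -m inch 'ROWS' [OPENING] [FORCE]. ROWS is JSON, a list that holds one entry, the list of rows, each a list of 4 numbers: the shift along the tool's x, y, z in mm, then the turn about the tool's y in degrees. In form: [[[tx, ty, tz, spin], ...]]. A call has 1 to 10 rows; each row is the pose to reach, as a shift and turn from the pose commanded when the call began, along the tool's axes at that moment; what a row does not reach only later rows make up. A row lasts 1/10 s, in which the tool goes at most 50 mm and 8.59 degrees, less where a joint would pass 70% of its speed; a pose out of reach is approached as far as the arm can. A call with a gripper value outside its range is refused whole. OPENING is the finger opening in mm, from 0 to 85.4, set as the call begins (- or left out, the last holds). The fingers move at their own pace and stop on an object; FORCE is the grip in N (left out, the last holds). Time passes only in rows, so rows that repeat a pose let the fingers close. It gives the time, the measured TCP pose, the force and the opening at its end, in the units of the state.
- env.get_state(): the state, without advancing time (a new reading comes with each control period).
- env.read_camera(name): name is "scene" or "top"; returns the picture (420x560x3 uint8, blue, green, red); there is no depth.
- env.camera_model(name): a dict with "fx", "fy", "cx", "cy" (pixels), "R" (3x3) and "t" (3): a world point X has camera coordinates R X + t. Camera axes: x right, y down, z forward; pixel columns grow to the right and rows downward; lengths in m; the calibration is good to about 2 mm. A picture is of the moment at which its call begins. camera_model takes no time and is no camera call.
- env.hand_in(): hands the job in, once; it reports no verdict.
The state is a dict: "clock": time; "joint_pos": joint angles; "qvel": joint speeds; "tau": joint torques, N m; "tcp_pos": TCP position; "orientation": TCP orientation; "wrist_force": force on the tool from outside, world axes, zero at the start; "ft_torque": the same for the moment, N m; "finger_gap": finger opening in m.
Only numpy, scipy, OpenCV 4.12 (cv2) and the standard library are available. Lean on these libraries where they do the work, as an engineer would, in place of code of your own. Each camera call takes 0.05 s, during which the arm holds its last target.

## Working session

There is one attempt and no reset: what is moved stays moved. The work goes in short steps, Python scripts to look and compute and a shell command to move; the robot and the scene stay as the last step left them, time stands still between calls to the robot, and variables do not carry over. Pictures are saved under pics/ and viewed, and the job is handed in when it is done.

```bash
mkdir -p pics; ls; cat > h.py <<'E'
import numpy as np,cv2
from workcell import env
def cast(cam,u,v,z):
    m=env.camera_model(cam);R=np.array(m["R"]);t=np.array(m["t"])
    d=R.T@np.array([(u-m["cx"])/m["fx"],(v-m["cy"])/m["fy"],1]);c=-R.T@t
    return c+d*(z-c[2])/d[2]
def proj(cam,X):
    m=env.camera_model(cam);p=np.array(m["R"])@np.array(X)+np.array(m["t"])
    return m["fx"]*p[0]/p[2]+m["cx"],m["fy"]*p[1]/p[2]+m["cy"]
E
python3 - <<'E'
from h import *
for n in("scene","top"):
    im=env.read_camera(n);cv2.imwrite(f"pics/{n}0.png",im)
    m=env.camera_model(n);print(n,m["fx"],-np.array(m["R"]).T@np.array(m["t"]),np.round(m["R"],3).tolist())
print(env.get_state())
E
```

```text
pics
scene 464.35998133337495 [ 1.51739249 -0.01859271  0.80794866] [[0.019, 1.0, -0.016], [0.607, -0.024, -0.795], [-0.795, 0.006, -0.607]]
top 487.32020799306406 [0.39211609 0.01614771 1.40473928] [[0.027, -1.0, 0.004], [-0.994, -0.027, -0.107], [0.107, -0.001, -0.994]]
{'clock': 0.1, 'joint_pos': array([-1.31559279e+00,  3.13907473e-01,  4.50877091e-02,  1.30357638e+00,
       -3.25196037e-05,  1.43118428e+00]), 'qvel': array([-1.91427262e-03, -3.35558750e-03,  3.61440475e-03, -1.93675908e-05,
        1.33263107e-03,  3.44740883e-03]), 'tau': array([ 1.26883526e-03, -4.81726813e+01,  2.99242759e+01,  1.27410307e-02,
       -2.29896259e-04, -1.68036064e-05]), 'tcp_pos': array([ 0.22102813, -0.53033578,  0.23050617]), 'orientation': array([ 0.13863935, -0.13872765,  0.69393734, -0.69280931]), 'wrist_force': array([-0.22138637,  0.70440095,  0.07248166]), 'ft_torque': array([ 0.03724951,  0.00944204, -0.07546017]), 'finger_gap': 0.08507125837802403}
```

```bash
python3 -m inch --help 2>&1 | head -5; python3 - <<'E'
import cv2
for n in("scene","top"):
    im=cv2.imread(f"pics/{n}0.png");cv2.imwrite(f"pics/{n}0b.png",cv2.resize(im,(800,600),interpolation=cv2.INTER_CUBIC))
E
```

```text
invalid input: not JSON, or not a number
```

View pics/scene0b.png

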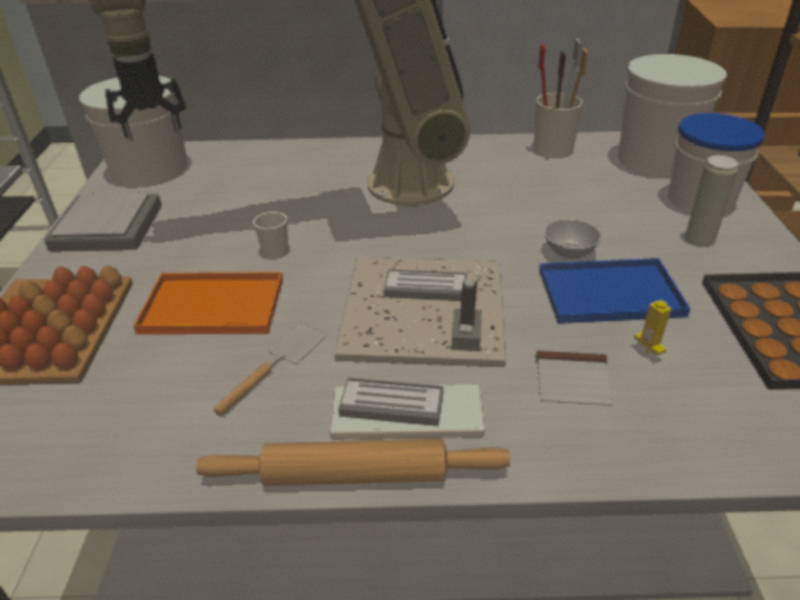

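View pics/top0b.png

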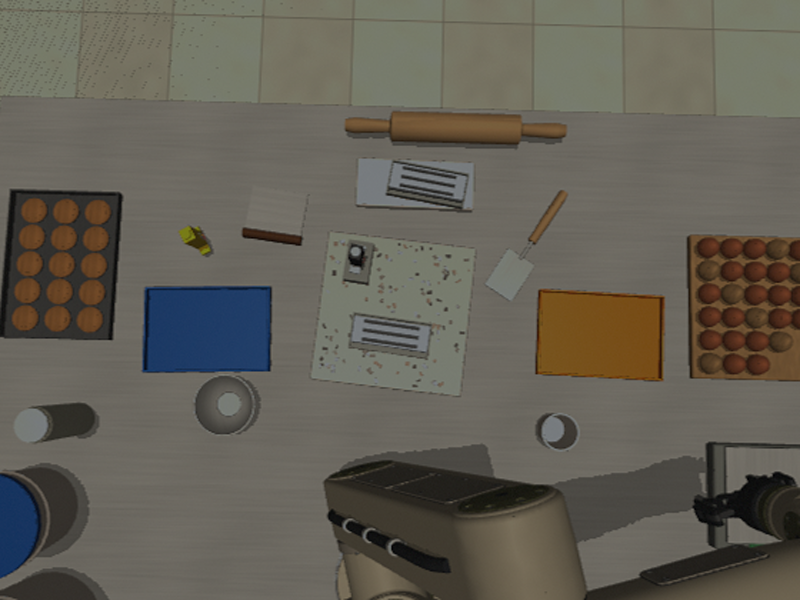

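Scene: the slab sits in the middle. On it are a mould at top-view (390,335)/800 and the dark gauge on its grey stand at (357,255). A yellow look-alike is at (195,240), off the slab. Blue tray is on the left (+y), orange on the right. The other mould is on the white board. Next I'll enlarge the slab.

```bash
python3 - <<'E'
import cv2
a=cv2.imread("pics/top0.png")[155:285,210:345];b=cv2.imread("pics/scene0.png")[170:265,225:365]
cv2.imwrite("pics/ct.png",cv2.resize(a,None,fx=5.0,fy=4.6*0+4.6,interpolation=cv2.INTER_CUBIC)[:600,:800]) if 0 else cv2.imwrite("pics/ct.png",cv2.convertScaleAbs(cv2.resize(a,None,fx=4.6,fy=4.6,interpolation=cv2.INTER_CUBIC),alpha=1.4))
cv2.imwrite("pics/cs.png",cv2.convertScaleAbs(cv2.resize(b,None,fx=5.7,fy=5.7,interpolation=cv2.INTER_CUBIC),alpha=1.2))
E
```

```text
(no output)
```

View pics/ct.png

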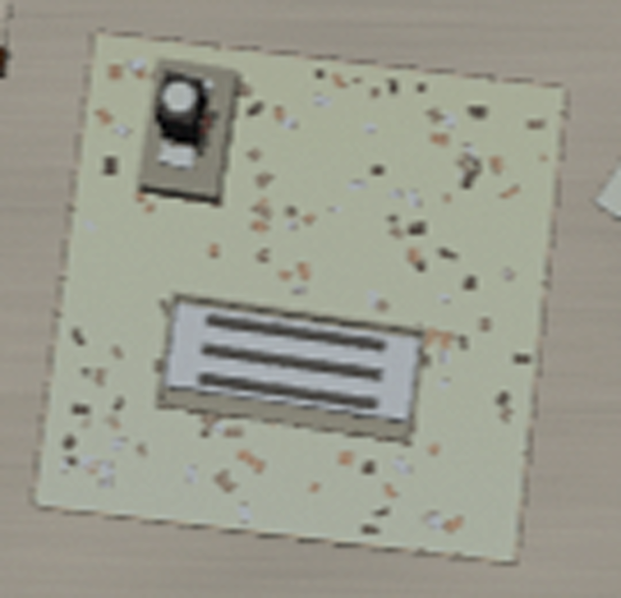

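View pics/cs.png

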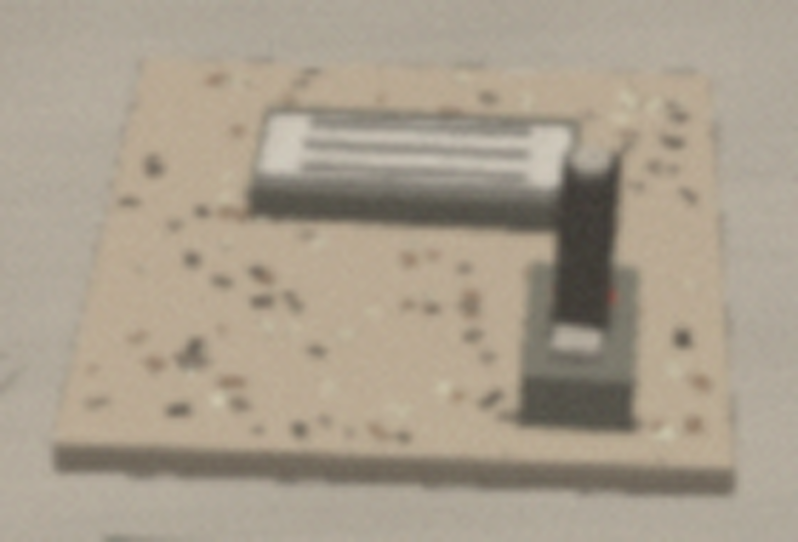

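Gauge identified: it is black, in the stand on the slab at top px (249,176). The yellow look-alike is off the slab at (137,168) and gets left alone. Next I'll measure the channels, the gauge, the stand and the trays.

```bash
cat > meas.py <<'E'
from h import *
from scipy.optimize import least_squares
def chan(cam,im,box,k=8):
    x0,y0,x1,y1=box
    g=cv2.cvtColor(im,cv2.COLOR_BGR2GRAY)[y0:y1,x0:x1]
    G=cv2.resize(g,None,fx=k,fy=k,interpolation=cv2.INTER_CUBIC)
    G=cv2.GaussianBlur(G,(0,0),3)
    t,B=cv2.threshold(G,0,255,cv2.THRESH_BINARY_INV+cv2.THRESH_OTSU)
    n,l,s,c=cv2.connectedComponentsWithStats(B)
    out=[]
    for i in range(1,n):
        if s[i,4]<300:continue
        cn=max(cv2.findContours((l==i).astype(np.uint8),cv2.RETR_EXTERNAL,cv2.CHAIN_APPROX_NONE)[0],key=len)
        r=cv2.minAreaRect(cn)
        f=lambda p:((p[0]+.5)/k-.5+x0,(p[1]+.5)/k-.5+y0)
        vx,vy,_,_=cv2.fitLine(cn,cv2.DIST_L2,0,.01,.01).ravel()
        out.append((f(r[0]),(r[1][0]/k,r[1][1]/k),np.degrees(np.arctan2(vy,vx)),f(c[i])))
    return t,out
E
python3 - <<'E'
from meas import *
im=cv2.imread("pics/top0.png");s=cv2.imread("pics/scene0.png")
# box from crops: channels region
for cam,I,b in(("top",im,(251,221,297,247)),("scene",s,(274,189,323,202))):
    t,o=chan(cam,I,b);print(cam,t)
    for q in o: print(np.round(np.array([*q[0],*q[1],q[2],*q[3]]),2))
m=lambda I,b,n:cv2.imwrite(n,cv2.resize(I[b[1]:b[3],b[0]:b[2]],None,fx=12,fy=12,interpolation=cv2.INTER_NEAREST))
m(im,(240,215,306,255),"pics/m_t.png");m(s,(265,185,331,212),"pics/m_s.png")
E
```

```text
top 91.0
[275.15 223.21  43.24   2.2    8.06 276.8  223.51]
[273.84 226.84  39.48   3.08   8.38 273.73 226.89]
[272.91 233.28  39.56   2.93   8.27 273.1  233.3 ]
[272.11 239.66  39.37   3.03   8.4  271.97 239.63]
[254.02 240.37   7.34   1.98   9.55 253.98 240.26]
[261.88 241.5    1.38   5.62   1.42 261.87 241.48]
[268.88 242.5    1.38   5.88  -0.43 269.13 242.49]
[275.94 243.38   1.62   5.75  -1.71 276.19 243.43]
[257.48 245.11  14.23   3.49   3.9  256.75 244.53]
[285.87 244.97  11.92   2.45   8.75 286.09 245.02]
[269.12 245.75   5.12   1.37   0.78 269.07 245.83]
scene 137.0
[298.   191.     4.88  48.88   1.57 299.87 190.62]
[297.56 195.8   38.55   1.94   2.68 297.   195.74]
[295.25 199.62   3.62  43.38   0.78 293.51 200.12]
```

View pics/m_t.png

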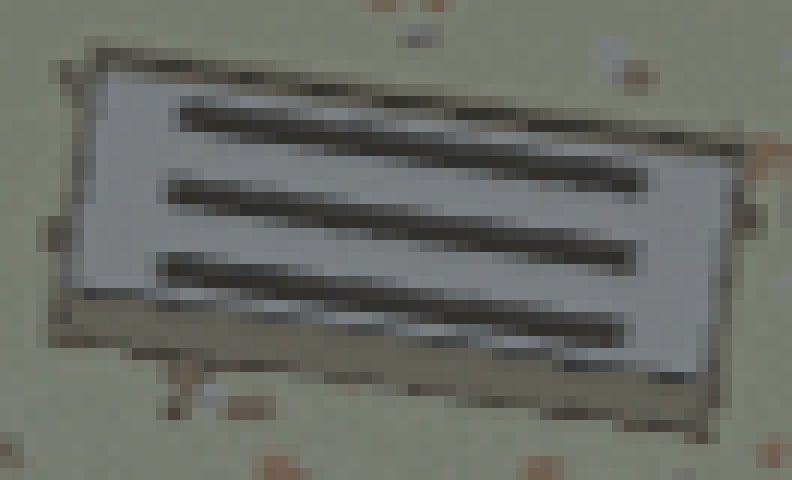

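View pics/m_s.png

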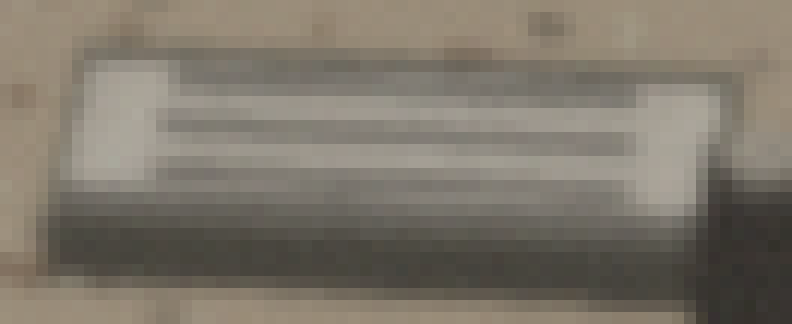

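```bash
python3 - <<'E'
from meas import *
im=cv2.imread("pics/top0.png");s=cv2.imread("pics/scene0.png")
C=[(273.73,226.89),(273.1,233.3),(271.97,239.63)]
for z in(.0415,.044,.0465):
    P=[cast("top",*c,z) for c in C];print(z,np.round(P,4).tolist(), "sceneMid",np.round(cast("scene",297.3,195.77,z),4))
# yaw from ends of middle channel: direction 8.27deg in image
for a,c in((8.38,C[0]),(8.27,C[1]),(8.4,C[2])):
    d=np.array([np.cos(np.radians(a)),np.sin(np.radians(a))])*19
    A=cast("top",c[0]-d[0],c[1]-d[1],.044);B=cast("top",c[0]+d[0],c[1]+d[1],.044);v=A-B
    print("len",np.linalg.norm(v),"yaw",np.degrees(np.arctan2(-v[0],v[1])))
st=env.get_state()
from scipy.spatial.transform import Rotation as Ro
q=st["orientation"];R=Ro.from_quat([q[1],q[2],q[3],q[0]]).as_matrix();print(np.round(R,3))
def comp(cam,I,lo,hi,box,k=8,blur=3):
    x0,y0,x1,y1=box
    G=cv2.resize(I[y0:y1,x0:x1],None,fx=k,fy=k,interpolation=cv2.INTER_CUBIC)
    B=cv2.inRange(G,np.array(lo),np.array(hi))
    return G,B
for n in ("blue","orange"):
    hsv=cv2.cvtColor(im,cv2.COLOR_BGR2HSV)
    B=cv2.inRange(hsv,(100,120,40),(130,255,255)) if n=="blue" else cv2.inRange(hsv,(8,180,90),(20,255,255))
    B[:190]=0;B[:, :95]=0;B[:,480:]=0;B[270:]=0
    cn=max(cv2.findContours(B,cv2.RETR_EXTERNAL,cv2.CHAIN_APPROX_NONE)[0],key=cv2.contourArea)
    r=cv2.minAreaRect(cn);bp=cv2.boxPoints(r);print(n,np.round(bp,1).tolist())
    print("  ",[np.round(cast("top",*p,.022)[:2],4).tolist() for p in bp],np.round(cast("top",*r[0],.022),4))
b=(232,160,270,205)
cv2.imwrite("pics/g_t.png",cv2.resize(im[b[1]:b[3],b[0]:b[2]],None,fx=13,fy=13,interpolation=cv2.INTER_NEAREST))
b=(308,190,348,250)
cv2.imwrite("pics/g_s.png",cv2.resize(s[b[1]:b[3],b[0]:b[2]],None,fx=10,fy=10,interpolation=cv2.INTER_NEAREST))
E
```

```text
0.0415 [[0.4927, 0.0201, 0.0415], [0.4747, 0.0213, 0.0415], [0.4569, 0.024, 0.0415]] sceneMid [0.474  0.0192 0.0415]
0.044 [[0.4925, 0.02, 0.044], [0.4745, 0.0213, 0.044], [0.4568, 0.024, 0.044]] sceneMid [0.4774 0.0191 0.044 ]
0.0465 [[0.4923, 0.02, 0.0465], [0.4744, 0.0213, 0.0465], [0.4567, 0.024, 0.0465]] sceneMid [0.4809 0.0189 0.0465]
len 0.10634287103119047 yaw -6.842811038961432
len 0.10619190736866954 yaw -6.723864986525996
len 0.10604436742503079 yaw -6.845073800716615
[[-0.923 -0.     0.385]
 [-0.385  0.002 -0.923]
 [-0.    -1.    -0.002]]
blue [[100.0, 200.0], [188.0, 200.0], [188.0, 259.0], [100.0, 259.0]]
   [[0.5576, 0.5183], [0.5645, 0.2672], [0.3968, 0.2594], [0.3901, 0.5073]] [0.4767 0.3881 0.022 ]
orange [[374.6000061035156, 261.0], [377.79998779296875, 202.5], [466.20001220703125, 207.39999389648438], [462.8999938964844, 265.8999938964844]]
   [[0.4053, -0.2672], [0.5722, -0.2757], [0.5649, -0.5287], [0.3982, -0.517]] [ 0.4846 -0.3971  0.022 ]
```

View pics/g_t.png

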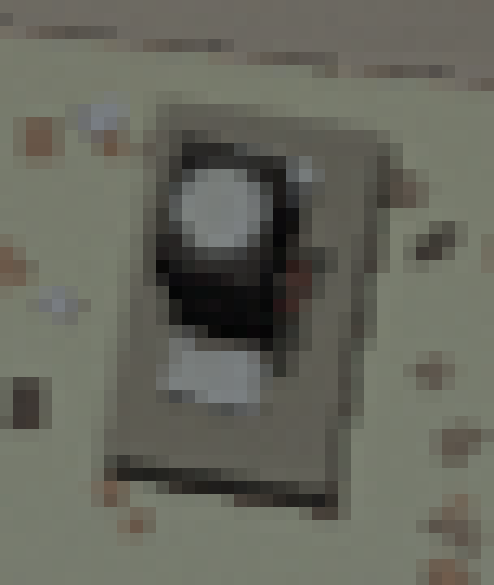

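View pics/g_s.png

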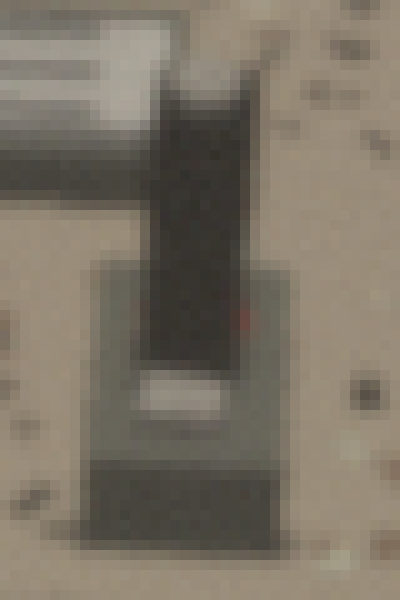

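```bash
python3 - <<'E'
from h import *
f=lambda x,y:(x/13-.5+232,y/13-.5+160)
print("cap",cast("top",*f(217,210),.141))
print("foot -x edge",[np.round(cast("top",*f(*p),.058),4).tolist() for p in((163,395),(260,408))])
print("foot -x edge lower?",[np.round(cast("top",*f(*p),.054),4).tolist() for p in((163,395),(260,408))])
print("stand top corners",[np.round(cast("top",*f(*p),.05),4).tolist() for p in((157,103),(388,138),(338,495),(108,462))])
g=lambda x,y:(x/10-.5+308,y/10-.5+190)
print("scene foot +x top edge",[np.round(cast("scene",*g(*p),.058),4).tolist() for p in((138,370),(225,378))], "bottom",[np.round(cast("scene",*g(*p),.05),4).tolist() for p in((138,408),(225,417))])
print("scene cap",cast("scene",*g(208,80),.141))
print("pix proj cap est", proj("scene",[.5876,.0727,.141]))
# slab corners top
h=lambda x,y:(x/4.6-.5+210,y/4.6-.5+155)
c=[cast("top",*h(*p),.02) for p in((97,32),(567,88),(516,563),(35,505))];print("slab",np.round(c,4).tolist(),np.mean(c,0))
# mould plate corners (m_t crop, x12)
m=lambda x,y:(x/12-.5+240,y/12-.5+215)
print("carrier -x edge",[np.round(cast("top",*m(*p),.038),4).tolist() for p in((50,340),(712,436))])
print("carrier +x edge",[np.round(cast("top",*m(*p),.038),4).tolist() for p in((96,50),(745,140))])
E
```

```text
cap [0.61842103 0.09054383 0.141     ]
foot -x edge [[0.5927, 0.1057, 0.058], [0.5905, 0.0848, 0.058]]
foot -x edge lower? [[0.5933, 0.106, 0.054], [0.5911, 0.085, 0.054]]
stand top corners [[0.6579, 0.1097, 0.05], [0.6516, 0.0593, 0.05], [0.5732, 0.0678, 0.05], [0.579, 0.1176, 0.05]]
scene foot +x top edge [[0.6288, 0.0735, 0.058], [0.6327, 0.0949, 0.058]] bottom [[0.634, 0.0733, 0.05], [0.6383, 0.0947, 0.05]]
scene cap [0.61956075 0.08863083 0.141     ]
pix proj cap est (np.float64(320.66635614698555), np.float64(189.9465245773165))
slab [[0.6802, 0.1499, 0.02], [0.6527, -0.1458, 0.02], [0.3568, -0.1188, 0.02], [0.3842, 0.177, 0.02]] [0.51848534 0.01557288 0.02      ]
carrier -x edge [[0.446, 0.103, 0.038], [0.4278, -0.0519, 0.038]]
carrier +x edge [[0.5141, 0.0945, 0.038], [0.4971, -0.0582, 0.038]]
```

```bash
cat > plan.py <<'E'
import sys
from h import *
from scipy.spatial.transform import Rotation as Ro
def pose():
    s=env.get_state();q=s["orientation"];return s,Ro.from_quat([q[1],q[2],q[3],q[0]]).as_matrix()
if __name__=="__main__":
    x,y,z,yaw=map(float,sys.argv[1:5])
    s,R=pose();d=R.T@(np.array([x,y,z])-s["tcp_pos"])*1000
    a=np.degrees(np.arctan2(R[1,2],R[0,2]))
    sp=-((yaw-a+90)%180-90)
    print("shift",np.round(d,1),"spin",round(sp,2),"tcp",np.round(s["tcp_pos"],4),"tilt",np.round(R[:,1],4),"F",np.round(s["wrist_force"],2),"T",np.round(s["ft_torque"],3),"gap",round(s["finger_gap"]*1000,2),"t",s["clock"])
E
python3 plan.py .619 .0905 .231 -6.6
```

```text
shift [-6.062e+02  3.000e-01 -4.200e+02] spin -60.78 tcp [ 0.221  -0.5303  0.2305] tilt [-4.0e-04  1.5e-03 -1.0e+00] F [-0.22  0.7   0.07] T [ 0.037  0.009 -0.075] gap 85.07 t 0.1
```

```bash
python3 -m inch '[[[-20,0,-14,-4],[-60,0,-42,-12],[-100,0,-69,-20],[-140,0,-97,-28],[-180,0,-125,-36],[-220,0,-153,-44],[-260,0,-180,-52],[-300,0,-208,-58],[-340,0,-236,-60.8],[-380,0,-263,-60.8]]]' 85; python3 plan.py .619 .0905 .231 -6.6
```

```text
clock: 1.1
tcp_pos: [0.4712, -0.1399, 0.2311]
orientation: [0.471, -0.471, 0.528, -0.528]
wrist_force: [0.1, 0.3, -0.1]
finger_gap: 0.0851
shift [-2.457e+02  1.000e-01  1.206e+02] spin 0.08 tcp [ 0.4712 -0.1399  0.2311] tilt [-3.e-04 -0.e+00 -1.e+00] F [ 0.07  0.27 -0.12] T [-0.069 -0.067 -0.007] gap 85.07 t 1.1
```

```bash
python3 -m inch '[[[-36,0,18,0],[-72,0,36,0],[-108,0,53,0],[-144,0,71,0],[-180,0,88,0],[-212,0,104,0],[-236,0,116,0],[-245.7,0,120.6,0],[-245.7,0,120.6,0],[-245.7,0,120.6,0]]]' 70; python3 plan.py .619 .0905 .093 -6.6;  python3 - <<'E'
from h import *
s=env.read_camera("scene");cv2.imwrite("pics/s1.png",cv2.resize(s[100:260,225:385],None,fx=3.75,fy=3.75,interpolation=cv2.INTER_CUBIC))
E
```

```text
clock: 2.1
tcp_pos: [0.6181, 0.0877, 0.2309]
orientation: [0.47, -0.471, 0.528, -0.528]
wrist_force: [-0.4, 0.0, -0.6]
finger_gap: 0.0698
shift [ -2.9 137.9   0.7] spin 0.0 tcp [0.6181 0.0877 0.2309] tilt [-1.2e-03 -6.0e-04 -1.0e+00] F [-0.36  0.01 -0.59] T [-0.03   0.006 -0.028] gap 69.84 t 2.1
```

View pics/s1.png

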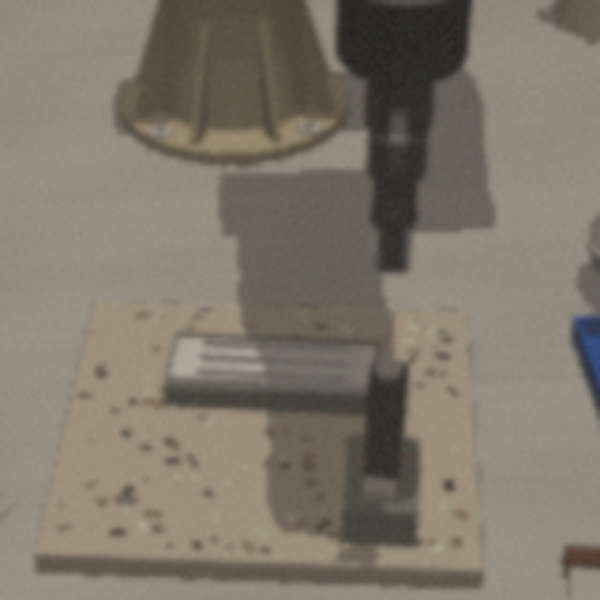

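```bash
python3 - <<'E'
from h import *
for z in(.238,.24):print(proj("scene",[.653,.0837,z]),proj("scene",[.665,.0823,z]))
print(cast("scene",224.5+394/3.75,99.5+270/3.75,.239),cast("scene",224.5+386/3.75,99.5+362/3.75,.141))
E
python3 plan.py .619 .0905 .093 -6.6
```

```text
(np.float64(329.1358741747835), np.float64(171.44329330167645)) (np.float64(329.0019764586948), np.float64(174.45015155824387))
(np.float64(329.17172823395083), np.float64(170.68933297258997)) (np.float64(329.03800626498764), np.float64(173.69272239135205))
[0.65478596 0.08445346 0.239     ] [0.61352627 0.08707848 0.141     ]
shift [ -3.3 138.1   0.7] spin -0.04 tcp [0.6181 0.0874 0.2311] tilt [-9.e-04 -5.e-04 -1.e+00] F [ 0.18 -0.4  -0.29] T [-0.022  0.031 -0.017] gap 69.95 t 2.15
```

```bash
python3 -m inch '[[[-2.3,20,0.7,0],[-2.3,50,0.7,0],[-2.3,80,0.7,0],[-2.3,105,0.7,0],[-2.3,122,0.7,0],[-2.3,132,0.7,0],[-2.3,138,0.7,0],[-2.3,138,0.7,0],[-2.3,138,0.7,0]]]' 60; python3 plan.py .619 .0895 .093 -6.6;  python3 - <<'E'
from h import *
s=env.read_camera("scene");cv2.imwrite("pics/s2.png",cv2.resize(s[120:260,285:385],None,fx=4.2,fy=4.2,interpolation=cv2.INTER_CUBIC))
E
```

```text
clock: 3.05
tcp_pos: [0.6203, 0.0903, 0.0943]
orientation: [-0.471, 0.47, -0.528, 0.528]
wrist_force: [1.0, -0.7, 0.2]
finger_gap: 0.0601
shift [ 0.9  1.3 -1.2] spin -0.0 tcp [0.6203 0.0903 0.0943] tilt [ 1.6e-03 -1.0e-04 -1.0e+00] F [ 0.95 -0.72  0.17] T [ 0.016 -0.023  0.022] gap 60.08 t 3.05
```

View pics/s2.png

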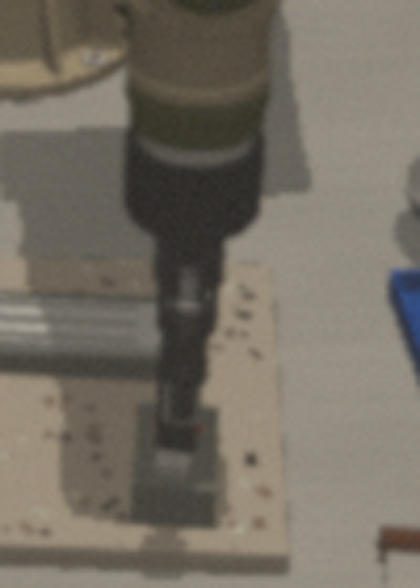

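```bash
python3 -m inch '[[[0,0,-1,0],[0,0,-1,0],[0,0,-1,0],[0,0,-1,0],[0,0,-1,0]]]' 20 45; python3 plan.py .619 .0895 .093 -6.6;
```

```text
clock: 3.6
tcp_pos: [0.6191, 0.0909, 0.094]
orientation: [-0.471, 0.47, -0.528, 0.528]
wrist_force: [-2.0, 1.3, 5.1]
finger_gap: 0.0284
shift [1.4 1.  0.1] spin 0.03 tcp [0.6191 0.0909 0.094 ] tilt [ 1.2e-03  1.0e-04 -1.0e+00] F [-1.96  1.33  5.08] T [0.097 0.305 0.021] gap 28.35 t 3.6
```

```bash
python3 -m inch '[[[0,-2,0,0],[0,-6,0,0],[0,-14,0,0],[0,-26,0,0],[0,-40,0,0],[0,-50,0,0],[0,-56,0,0],[0,-56,0,0]]]' - 45; python3 plan.py .4744 .0214 .150 -6.8; python3 - <<'E'
from h import *
s=env.read_camera("scene");cv2.imwrite("pics/s3.png",cv2.resize(s[120:260,285:385],None,fx=4.2,fy=4.2,interpolation=cv2.INTER_CUBIC))
E
```

```text
clock: 4.4
tcp_pos: [0.6195, 0.0907, 0.1506]
orientation: [-0.471, 0.47, -0.527, 0.528]
wrist_force: [-0.1, 0.1, -2.5]
finger_gap: 0.0287
shift [  85.4    0.3 -136.2] spin 0.22 tcp [0.6195 0.0907 0.1506] tilt [ 2.3e-03 -1.0e-04 -1.0e+00] F [-0.15  0.08 -2.47] T [-0.003 -0.014  0.055] gap 28.74 t 4.4
```

View pics/s3.png

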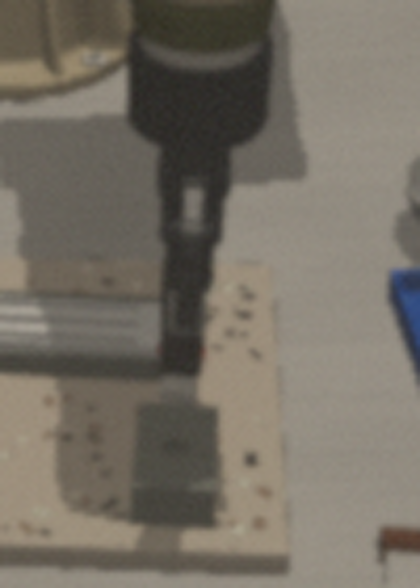

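The gauge is lifted clear, with the red pointer visible on its right at about px (203,352). Now moving over the mould.

```bash
python3 -m inch '[[[8,0,-13,0.2],[24,0,-38,0.2],[42,0,-66,0.2],[58,0,-93,0.2],[72,0,-115,0.2],[81,0,-129,0.2],[85.4,0,-136.2,0.2],[85.4,0,-136.2,0.2],[85.4,0,-136.2,0.2]]]'; python3 plan.py .4744 .0214 .100 -6.8; python3 - <<'E'
from h import *
s=env.read_camera("scene");cv2.imwrite("pics/s4.png",cv2.resize(s[100:240,245:345],None,fx=4.2,fy=4.2,interpolation=cv2.INTER_CUBIC))
t=env.read_camera("top");cv2.imwrite("pics/t4.png",cv2.resize(t[150:290,200:350],None,fx=4,fy=4,interpolation=cv2.INTER_CUBIC))
E
```

```text
clock: 5.35
tcp_pos: [0.4744, 0.0215, 0.1493]
orientation: [-0.47, 0.469, -0.528, 0.529]
wrist_force: [0.7, 0.2, -3.0]
finger_gap: 0.0286
shift [ 0.1 49.3 -0. ] spin 0.02 tcp [0.4744 0.0215 0.1493] tilt [ 0.001  0.    -1.   ] F [ 0.69  0.17 -3.04] T [ 0.045  0.05  -0.013] gap 28.6 t 5.35
```

View pics/s4.png

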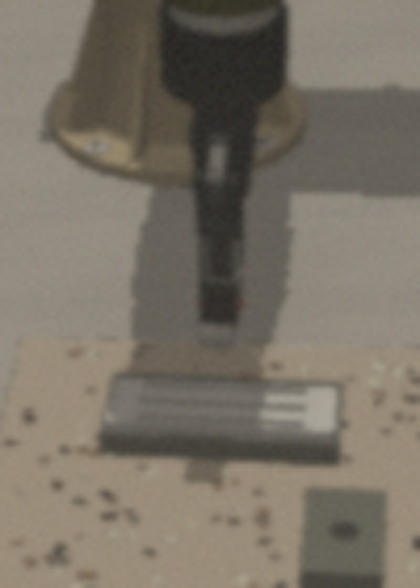

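View pics/t4.png

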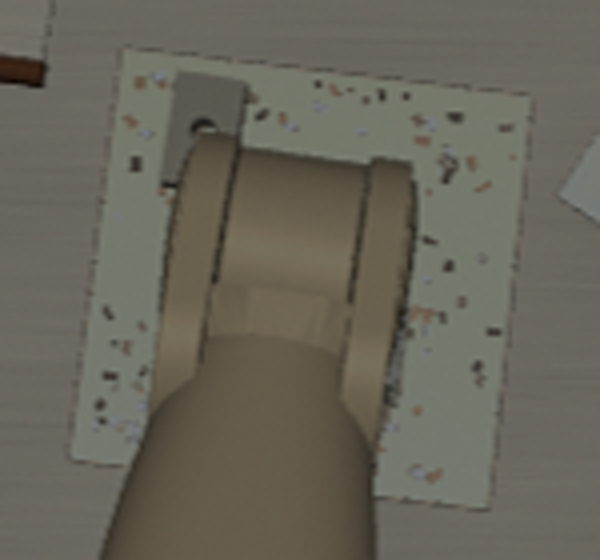

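```bash
python3 -m inch '[[[0,4,0,0],[0,12,0,0],[0,21,0,0],[0,28,0,0],[0,32,0,0],[0,32,0,0],[0,32,0,0]]]'; python3 plan.py .4744 .0214 .100 -6.8; python3 - <<'E'
from h import *
s=env.read_camera("scene");cv2.imwrite("pics/s5.png",cv2.resize(s[160:220,255:335],None,fx=10,fy=10,interpolation=cv2.INTER_CUBIC))
for z in(.045,.05):print(z,np.array(proj("scene",[.4744,.0214,z]))-[255,160])
E
```

```text
clock: 6.15
tcp_pos: [0.4736, 0.0215, 0.1172]
orientation: [0.47, -0.47, 0.529, -0.529]
wrist_force: [0.1, 0.5, -2.3]
finger_gap: 0.0282
shift [-0.  17.2  0.8] spin 0.02 tcp [0.4736 0.0215 0.1172] tilt [-1.e-04 -0.e+00 -1.e+00] F [ 0.06  0.45 -2.28] T [-0.007 -0.024  0.029] gap 28.19 t 6.15
0.045 [43.10087053 34.81223312]
0.05 [43.09959834 33.35792198]
```

View pics/s5.png

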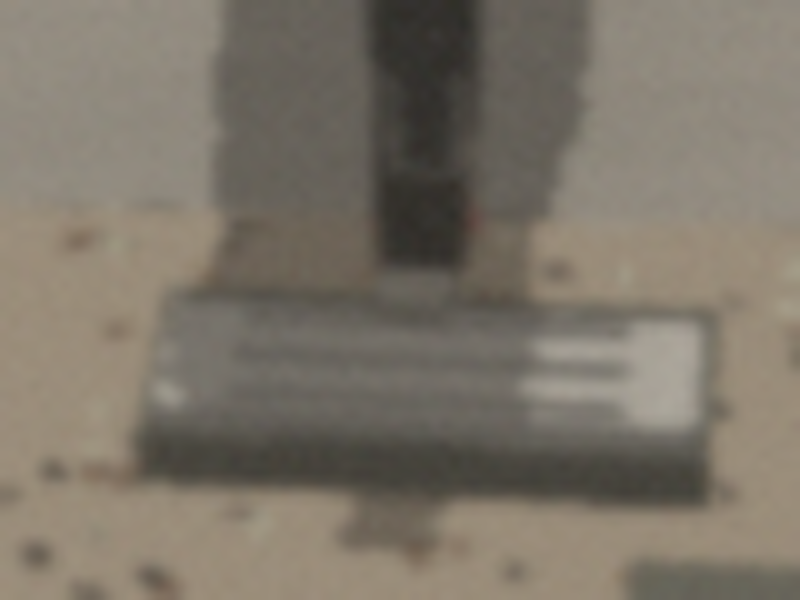

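```bash
r(){ python3 - <<'E'
from plan import *
s,R=pose();print(np.round(s["clock"],2),np.round(s["tcp_pos"]*1000,1),"F",np.round(s["wrist_force"],2),"T",np.round(s["ft_torque"],3))
E
}
python3 -m inch '[[[0,3,0,0],[0,6,0,0],[0,6,0,0]]]' >/dev/null; r
python3 -m inch '[[[0,2,0,0],[0,4,0,0],[0,4,0,0]]]'>/dev/null; r
python3 -m inch '[[[0,2,0,0],[0,2,0,0]]]'>/dev/null; r
python3 -m inch '[[[0,1,0,0],[0,1,0,0]]]'>/dev/null; r
```

```text
6.5 [473.3  21.5 110.9] F [ 0.97  0.21 -2.38] T [0.035 0.019 0.024]
6.8 [473.4  21.5 107. ] F [-0.65  0.05 -2.29] T [0.02  0.033 0.047]
7.0 [473.9  21.4 105.2] F [ 0.27 -0.14 -3.54] T [-0.022 -0.287  0.008]
7.2 [474.   21.4 104.3] F [ 1.66 -1.04 -3.62] T [-0.019 -0.345  0.005]
```

```bash
python3 - <<'E'
from plan import *
for i in range(4):
    im=env.read_camera("scene")
    s,R=pose();print(np.round(s["clock"],2),np.round(s["tcp_pos"]*1000,1),"F",np.round(s["wrist_force"],2),"T",np.round(s["ft_torque"],3),"gap",s["finger_gap"],np.round(R[:,1],4))
cv2.imwrite("pics/s6.png",cv2.resize(im[160:220,255:335],None,fx=10,fy=10,interpolation=cv2.INTER_CUBIC))
E
```

```text
7.25 [474.   21.4 104.4] F [ 0.63  0.37 -3.47] T [-0.035 -0.343 -0.002] gap 0.028378802004410716 [ 7.e-04 -2.e-04 -1.e+00]
7.3 [473.9  21.4 104.4] F [ 1.   -0.28 -1.52] T [-0.008 -0.414 -0.042] gap 0.028417536736772775 [ 6.e-04 -2.e-04 -1.e+00]
7.35 [473.9  21.4 104.4] F [ 2.44  0.49 -3.7 ] T [ 0.015 -0.384  0.062] gap 0.02830727208515575 [ 7.e-04 -1.e-04 -1.e+00]
7.4 [473.9  21.4 104.4] F [ 1.28  0.   -3.82] T [-0.101 -0.471  0.014] gap 0.028343484080801378 [ 6.e-04 -1.e-04 -1.e+00]
```

View pics/s6.png

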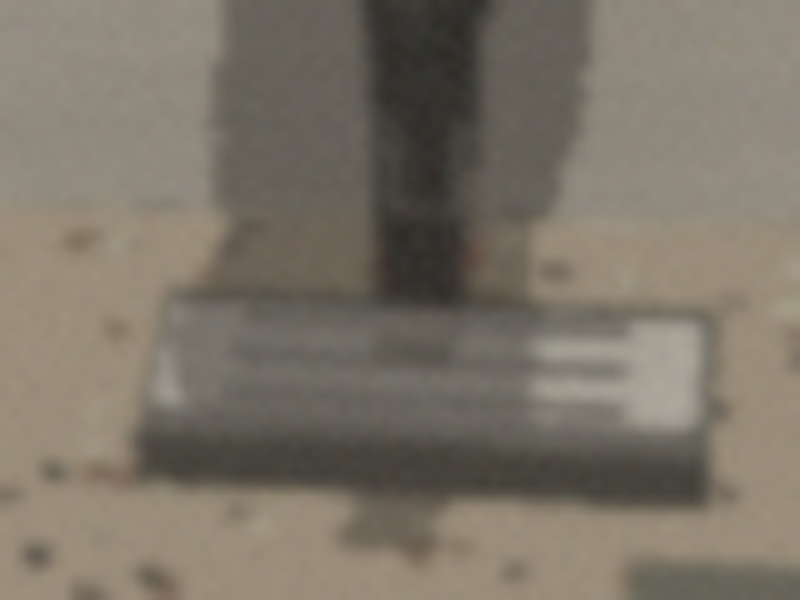

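The probe tip is about 1 mm below the plate top with only a sideways push (+x, about 1.4 N), so it is in the channel and rubbing the −x wall. I'll recentre it.

```bash
cat > r.py <<'E'
from plan import *
F=[];T=[];P=[]
for i in range(3):
    env.read_camera("scene");s,R=pose();F.append(s["wrist_force"]);T.append(s["ft_torque"]);P.append(s["tcp_pos"]*1000)
print(round(s["clock"],2),np.round(np.mean(P,0),1),"F",np.round(np.mean(F,0),2),"T",np.round(np.mean(T,0),3),"gap",round(s["finger_gap"]*1000,2))
E
python3 -m inch '[[[0,0,0.6,0],[0,0,1.2,0]]]'>/dev/null; python3 r.py
```

```text
7.75 [474.4  21.3 104.1] F [ 0.11 -0.5  -2.3 ] T [ 0.007 -0.01   0.01 ] gap 28.38
```

```bash
python3 -m inch '[[[0,1,0.4,0],[0,2,0.4,0]]]'>/dev/null; python3 r.py
python3 -m inch '[[[0,1,0,0],[0,2,0,0]]]'>/dev/null; python3 r.py
python3 -m inch '[[[0,1,0,0],[0,2,0,0]]]'>/dev/null; python3 r.py
```

```text
8.1 [475.   21.3 102. ] F [ 0.64  0.33 -2.71] T [ 0.011 -0.028 -0.031] gap 28.23
8.45 [475.1  21.3 100.1] F [-0.13 -0.49 -2.62] T [0.025 0.021 0.018] gap 28.68
8.8 [475.3  21.2  98.4] F [-0.17  0.01 -0.57] T [ 0.021  0.06  -0.006] gap 28.07
```

Vertical contact starts at TCP z ≈ 99–100 mm, so the tip is about 35 mm up. That suggests the shallow kind. I'll keep pressing until the foot lands.

```bash
python3 -m inch '[[[0,2,0,0],[0,4,0,0]]]'>/dev/null; python3 r.py
python3 -m inch '[[[0,2,0,0],[0,4,0,0]]]'>/dev/null; python3 r.py
python3 -m inch '[[[0,1,0,0],[0,2,0,0]]]'>/dev/null; python3 r.py
```

```text
9.15 [475.3  21.3  94.1] F [ 0.2   0.38 -0.34] T [-0.008 -0.06   0.048] gap 28.73
9.5 [475.3  21.3  90.1] F [0.7  0.28 0.16] T [ 0.004 -0.097 -0.034] gap 28.28
9.85 [475.3  21.3  88.2] F [ 0.55 -0.44  1.  ] T [ 0.033 -0.087 -0.011] gap 28.09
```

```bash
python3 -m inch '[[[0,1,0,0],[0,1,0,0]]]'>/dev/null; python3 r.py
python3 -m inch '[[[0,1,0,0],[0,1,0,0]]]'>/dev/null; python3 r.py

```

```text
10.2 [475.3  21.3  87.3] F [0.2  0.22 0.68] T [ 0.019 -0.135  0.015] gap 28.12
10.55 [475.3  21.3  86.3] F [0.39 0.02 0.48] T [-0.019 -0.153 -0.013] gap 28.43
```

```bash
python3 -m inch '[[[0,1,0,0],[0,1,0,0]]]'>/dev/null; python3 r.py

```

```text
10.9 [475.4  21.2  86. ] F [-1.79  0.46  7.02] T [-0.015  0.325 -0.002] gap 28.43
```

```bash
python3 -m inch '[[[0,0.4,0,0],[0,0.4,0,0],[0,0.4,0,0],[0,0.4,0,0],[0,0.4,0,0],[0,0.4,0,0],[0,0.4,0,0],[0,0.4,0,0]]]'>/dev/null; python3 r.py;python3 - <<'E'
from h import *
im=env.read_camera("scene");cv2.imwrite("pics/s7.png",cv2.resize(im[165:215,265:330],None,fx=12,fy=12,interpolation=cv2.INTER_CUBIC))
for up in(17,23,30):print(up,(np.array(proj("scene",[.476,.034,.042+up/1000]))-[265,165])*12)
E
python3 -m inch '[[[0,0,0,0],[0,0,0,0],[0,0,0,0],[0,0,0,0]]]'; python3 r.py
```

```text
11.85 [475.5  21.2  86. ] F [-1.41  0.32 10.55] T [-0.038  0.582  0.   ] gap 28.23
17 [452.15792375 311.41387931]
23 [452.29590129 290.17122647]
30 [452.45787143 265.23473851]
clock: 12.3
tcp_pos: [0.4755, 0.0212, 0.086]
orientation: [-0.47, 0.469, -0.528, 0.529]
wrist_force: [-2.0, 0.5, 10.1]
finger_gap: 0.0283
12.45 [475.5  21.2  86. ] F [-1.96  0.17 10.4 ] T [ 0.004  0.558 -0.022] gap 28.38
```

View pics/s7.png

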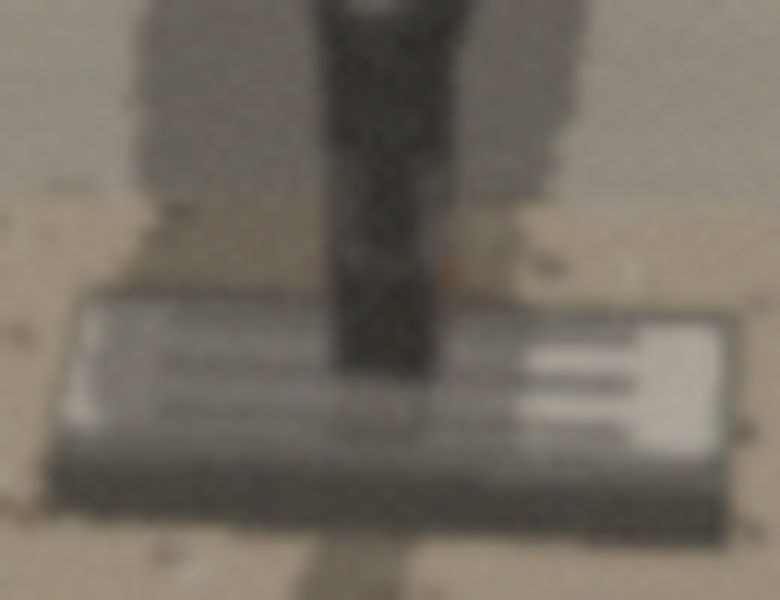

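```bash
python3 -m inch '[[[0,0,-0.3,0],[0,0,-0.6,0],[0,0,-0.6,0]]]'>/dev/null; python3 r.py; python3 plan.py .475 .0214 .100 -6.8
python3 -m inch '[[[0,0.2,0,0],[0,0.2,0,0],[0,0.2,0,0],[0,0.2,0,0],[0,0.2,0,0],[0,0.2,0,0],[0,0.2,0,0],[0,0.2,0,0],[0,0.2,0,0],[0,0.2,0,0]]]'; python3 r.py
```

```text
12.9 [475.4  21.2  86. ] F [-0.61 -0.31  8.76] T [-0.021  0.261 -0.024] gap 28.3
shift [ -0.2 -14.   -0.4] spin 0.02 tcp [0.4754 0.0212 0.086 ] tilt [ 1.9e-03 -5.0e-04 -1.0e+00] F [-0.96  0.26  8.76] T [ 0.009  0.33  -0.029] gap 28.3 t 12.9
clock: 13.9
tcp_pos: [0.4754, 0.0212, 0.086]
orientation: [-0.47, 0.469, -0.528, 0.529]
wrist_force: [-1.5, -0.0, 10.6]
finger_gap: 0.0283
14.05 [475.4  21.2  86. ] F [-0.81 -0.08 10.21] T [-0.037  0.376  0.004] gap 28.28
```

Reading done. The foot held firm at 42 mm up with about 10 N. The pointer at crop y≈272 is about 29 mm up, so the probe is pushed in about 12–13 mm. Contact travel was 13–14 mm as well. That makes it the shallow 7 mm kind, for the blue tray. Lifting now and locating the hole.

```bash
python3 -m inch '[[[0,-3,0,0],[0,-8,0,0],[0,-16,0,0],[0,-26,0,0],[0,-38,0,0],[0,-50,0,0],[0,-58,0,0],[0,-64,0,0],[0,-64,0,0]]]' ; python3 plan.py .617 .0895 .150 -6.8
python3 - <<'E'
from h import *
t=env.read_camera("top");s=env.read_camera("scene")
cv2.imwrite("pics/t8.png",cv2.resize(t[160:210,225:285],None,fx=12,fy=12,interpolation=cv2.INTER_CUBIC))
cv2.imwrite("pics/s8.png",cv2.resize(s[205:245,305:355],None,fx=14,fy=14,interpolation=cv2.INTER_CUBIC))
E
```

```text
clock: 14.95
tcp_pos: [0.4751, 0.0213, 0.1496]
orientation: [-0.47, 0.469, -0.528, 0.529]
wrist_force: [0.2, 0.0, -2.5]
finger_gap: 0.0286
shift [-8.450e+01 -1.000e-01  1.328e+02] spin 0.02 tcp [0.4751 0.0213 0.1496] tilt [ 1.6e-03 -3.0e-04 -1.0e+00] F [ 0.2   0.04 -2.46] T [ 0.061 -0.04  -0.001] gap 28.56 t 14.95
```

View pics/t8.png

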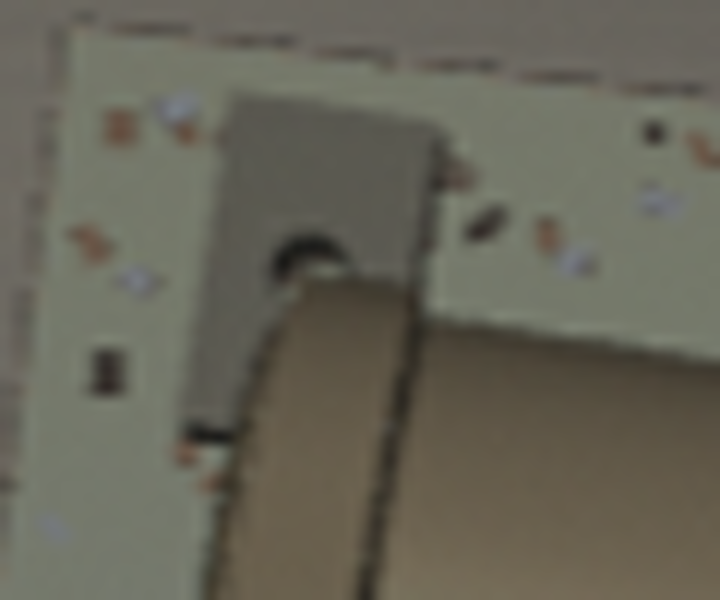

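View pics/s8.png

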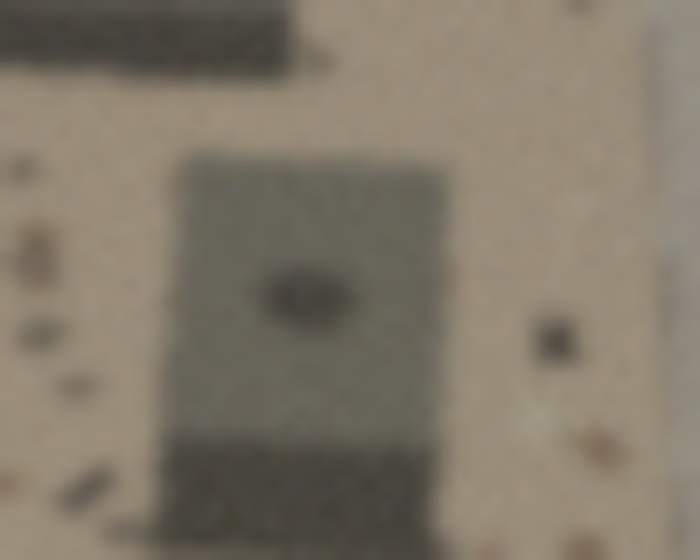

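```bash
python3 - <<'E'
from h import *
print("scene hole",cast("scene",305-.5+307/14,205-.5+298/14,.05))
# top hole: far edge at y=237, width 272..350 -> radius 39px/12; centre (310,237+35)
print("top hole",cast("top",225-.5+310/12,160-.5+271/12,.05))
E
```

```text
scene hole [0.61697445 0.08765088 0.05      ]
top hole [0.6165601  0.08927757 0.05      ]
```

```bash
python3 -m inch '[[[-8,0,13,0],[-24,0,38,0],[-42,0,66,0],[-58,0,92,0],[-72,0,114,0],[-80,0,127,0],[-84,0,132.8,0],[-84,0,132.8,0],[-84,0,132.8,0]]]'; python3 plan.py .617 .0888 .0945 -6.8
```

```text
clock: 15.95
tcp_pos: [0.6153, 0.0888, 0.148]
orientation: [0.469, -0.47, 0.529, -0.528]
wrist_force: [0.3, -0.1, -2.5]
finger_gap: 0.0287
shift [-0.2 53.5  1.8] spin 0.01 tcp [0.6153 0.0888 0.148 ] tilt [-1.9e-03 -3.0e-04 -1.0e+00] F [ 0.35 -0.05 -2.48] T [-0.005  0.033  0.013] gap 28.67 t 15.95
```

```bash
python3 -m inch '[[[0,6,1,0],[0,16,1,0],[0,28,1,0],[0,36,1,0],[0,42,1,0],[0,46,1,0],[0,49,1,0],[0,49,1,0]]]'; python3 r.py;  python3 plan.py .617 .0888 .0940 -6.8
```

```text
clock: 16.75
tcp_pos: [0.6173, 0.089, 0.0993]
orientation: [0.469, -0.47, 0.529, -0.529]
wrist_force: [0.1, 0.1, -1.8]
finger_gap: 0.0282
16.9 [617.6  89.   99.9] F [-0.34  0.23 -2.34] T [ 0.011 -0.024  0.002] gap 27.86
shift [ 0.3  6.1 -0.7] spin 0.02 tcp [0.6177 0.089  0.1001] tilt [ 8.e-04 -1.e-04 -1.e+00] F [-0.1   0.2  -2.45] T [ 0.031  0.023 -0.002] gap 27.86 t 16.9
```

No contact at 100 mm, so the probe is in the hole. Lowering the rest of the way.

```bash
python3 -m inch '[[[0,2,0,0],[0,4,0,0],[0,5,0,0],[0,5,0,0]]]' >/dev/null; python3 r.py; python3 -m inch '[[[0,0.7,0,0],[0,0.7,0,0]]]' >/dev/null; python3 r.py
```

```text
17.45 [617.3  89.   94.6] F [-0.07  0.06 -2.76] T [-0.002  0.018  0.033] gap 28.39
17.8 [617.5  88.9  94.1] F [ 0.03 -0.18 -2.09] T [ 0.006 -0.03   0.017] gap 28.37
```

```bash
python3 -m inch '[[[0,0.6,0,0],[0,0.6,0,0]]]' >/dev/null; python3 r.py
```

```text
18.15 [617.6  88.9  94. ] F [-0.98 -0.21  3.65] T [-0.115  0.435 -0.016] gap 28.39
```

```bash
python3 -m inch '[[[0,-0.3,0,0],[0,-0.3,0,0],[0,-0.3,0,0],[0,-0.3,0,0]]]' 60 45; python3 -m inch '[[[0,-10,0,0],[0,-30,0,0],[0,-60,0,0],[0,-95,0,0],[0,-120,0,0],[0,-130,0,0],[0,-130,0,0]]]'; python3 - <<'E'
from h import *
s=env.read_camera("scene");cv2.imwrite("pics/s9.png",cv2.resize(s[120:260,255:355],None,fx=4.2,fy=4.2,interpolation=cv2.INTER_CUBIC))
E
python3 plan.py .472 .0215 .150 -6.8
```

```text
clock: 18.55
tcp_pos: [0.6173, 0.089, 0.0934]
orientation: [0.469, -0.47, 0.529, -0.529]
wrist_force: [0.0, -0.3, -0.1]
finger_gap: 0.0598
clock: 19.25
tcp_pos: [0.6184, 0.089, 0.2257]
orientation: [-0.471, 0.469, -0.528, 0.53]
wrist_force: [0.5, 0.6, 0.6]
finger_gap: 0.0601
shift [  84.2   73.7 -136.7] spin 0.02 tcp [0.6176 0.089  0.2238] tilt [ 9.e-04 -1.e-04 -1.e+00] F [-1.33 -0.23 -1.01] T [-0.002 -0.016  0.011] gap 60.0 t 19.3
```

View pics/s9.png

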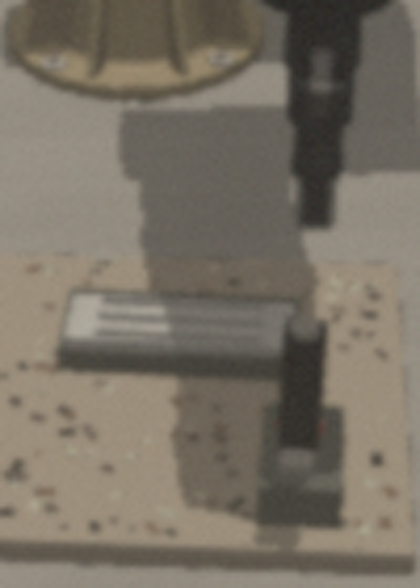

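The gauge is back upright on its stand, with the red pointer low again at px (322,427). Now going over the mould.

```bash
python3 -m inch '[[[14,0,-22,0],[34,0,-55,0],[54,0,-88,0],[70,0,-115,0],[80,10,-131,0],[84.7,25,-137.5,0],[84.7,50,-137.5,0],[84.7,73,-137.5,0],[84.7,73,-137.5,0],[84.7,73,-137.5,0]]]' 85.4; python3 plan.py .4712 .0216 .017 -6.8
```

```text
clock: 20.3
tcp_pos: [0.4697, 0.0212, 0.1497]
orientation: [0.469, -0.47, 0.53, -0.528]
wrist_force: [-0.1, 0.4, -0.2]
finger_gap: 0.0858
shift [ -0.5 132.6   1.9] spin 0.02 tcp [0.4697 0.0212 0.1497] tilt [-3.2e-03  3.0e-04 -1.0e+00] F [-0.14  0.39 -0.16] T [-0.023  0.016  0.002] gap 85.75 t 20.3
```

```bash
python3 -m inch '[[[0,15,0.6,0],[0,40,0.6,0],[0,60,0.6,0],[0,76,0.6,0],[0,85,0.6,0],[0,85,0.6,0],[0,85,0.6,0]]]'; python3 r.py; python3 plan.py .4712 .0216 .017 -6.8;python3 - <<'E'
from h import *
s=env.read_camera("scene");cv2.imwrite("pics/s10.png",cv2.resize(s[140:230,245:345],None,fx=6,fy=6,interpolation=cv2.INTER_CUBIC))
E
```

```text
clock: 21.0
tcp_pos: [0.4722, 0.0209, 0.0665]
orientation: [-0.47, 0.469, -0.528, 0.529]
wrist_force: [0.6, -0.1, 1.0]
finger_gap: 0.0857
21.15 [472.4  20.9  66.7] F [0.55 0.11 0.19] T [-0.026  0.     0.026] gap 85.48
shift [-0.6 49.7 -1.3] spin 0.02 tcp [0.4724 0.0209 0.0667] tilt [ 1.9e-03 -4.0e-04 -1.0e+00] F [ 0.23 -0.75 -0.55] T [-0.013  0.017 -0.026] gap 85.48 t 21.15
```

View pics/s10.png

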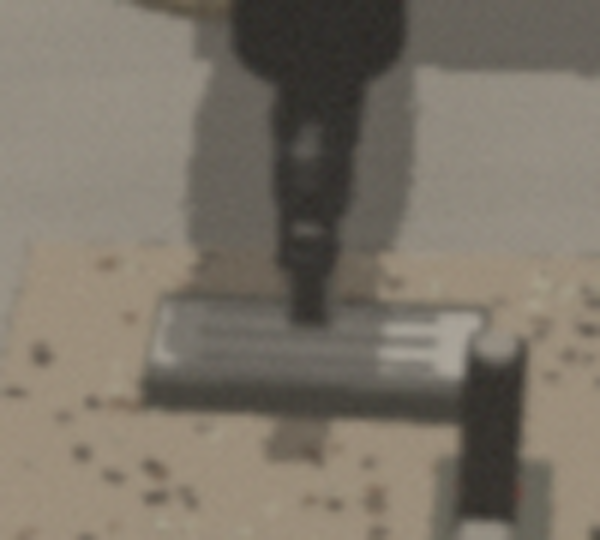

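```bash
python3 -m inch '[[[-0.5,10,-1,0],[-0.5,25,-1,0],[-0.5,34,-1,0],[-0.5,38,-1,0],[-0.5,38,-1,0]]]'>/dev/null; python3 r.py; python3 -m inch '[[[0,4,0,0],[0,8,0,0],[0,11,0,0],[0,11,0,0]]]'>/dev/null; python3 r.py
```

```text
21.85 [470.6  21.6  27.8] F [0.08 0.26 0.05] T [-0.014  0.015 -0.013] gap 85.65
22.4 [470.3  21.6  16.5] F [-0.11  0.98 -0.36] T [-0.015  0.009 -0.018] gap 85.22
```

Tips are past the carrier top with no contact. Closing now.

```bash
python3 -m inch '[[[0,0,0.5,0],[0,0,0.5,0],[0,0,0.5,0],[0,0,0.5,0],[0,0,0.5,0]]]' 60 70; python3 r.py;python3 - <<'E'
from h import *
s=env.read_camera("scene");cv2.imwrite("pics/s11.png",cv2.resize(s[140:230,245:345],None,fx=6,fy=6,interpolation=cv2.INTER_CUBIC))
E
```

```text
clock: 22.9
tcp_pos: [0.472, 0.0214, 0.0177]
orientation: [-0.47, 0.469, -0.528, 0.529]
wrist_force: [0.2, 0.3, 6.9]
finger_gap: 0.0682
23.05 [472.   21.4  17.7] F [-0.61 -0.24  6.39] T [ 0.048  0.293 -0.011] gap 68.02
```

View pics/s11.png

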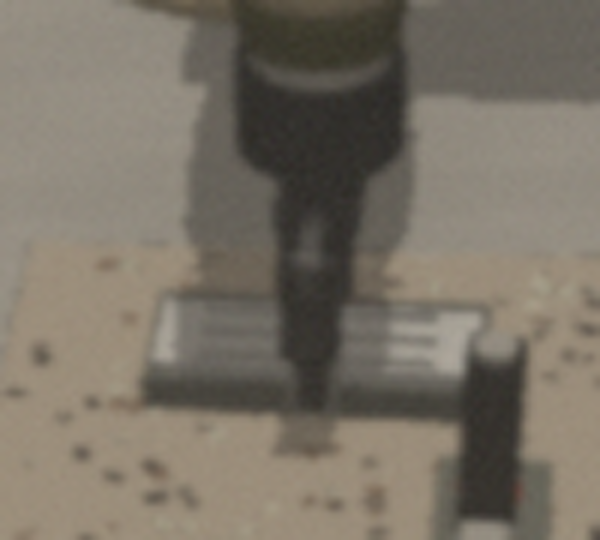

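```bash
python3 -m inch '[[[0,-1,0,0],[0,-3,0,0],[0,-6,0,0],[0,-12,0,0],[0,-20,0,0],[0,-20,0,0]]]' >/dev/null; python3 r.py;python3 - <<'E'
from h import *
s=env.read_camera("scene");cv2.imwrite("pics/s12.png",cv2.resize(s[140:230,245:345],None,fx=6,fy=6,interpolation=cv2.INTER_CUBIC))
E
python3 plan.py .477 .388 .110 1.6
```

```text
23.85 [471.4  21.5  37.1] F [ 0.06 -0.64 -5.01] T [0.034 0.001 0.013] gap 68.18
shift [-364.6  -73.4  -37.2] spin -8.38 tcp [0.4709 0.0216 0.0366] tilt [-1.e-04 -1.e-04 -1.e+00] F [ 0.83 -0.18 -4.86] T [-0.023 -0.024  0.038] gap 67.97 t 23.9
```

View pics/s12.png

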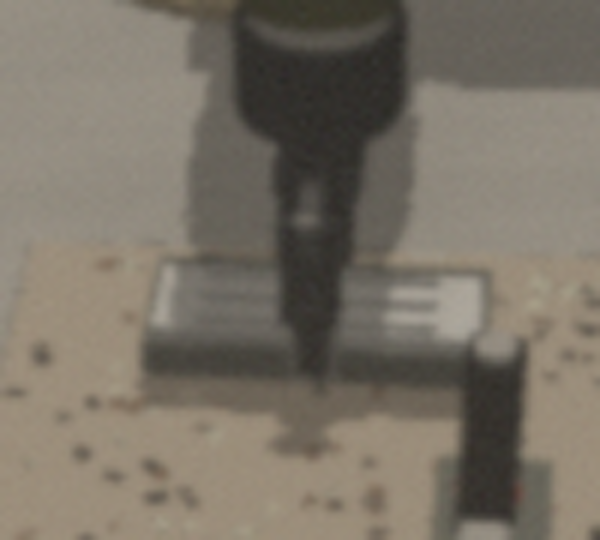

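```bash
python3 -m inch '[[[0,-12,0,0],[0,-34,0,0],[0,-56,0,0],[-5,-70,0,0],[-20,-73,-2,-0.5],[-46,-73,-5,-1],[-76,-73,-8,-2],[-108,-73,-11,-3],[-140,-73,-14,-4],[-172,-73,-17,-5]]]'; python3 plan.py .477 .388 .110 1.6
```

```text
clock: 24.9
tcp_pos: [0.474, 0.1955, 0.1093]
orientation: [0.492, -0.493, 0.508, -0.507]
wrist_force: [1.7, 0.1, -5.1]
finger_gap: 0.0685
shift [-192.5   -0.8   -2.8] spin -3.35 tcp [0.474  0.1955 0.1093] tilt [-7.e-04 -3.e-04 -1.e+00] F [ 1.69  0.06 -5.07] T [ 0.054 -0.039 -0.025] gap 68.49 t 24.9
```

```bash
python3 -m inch '[[[-32,0,0,-0.5],[-64,0,-1,-1],[-96,0,-1.5,-2],[-126,0,-2,-3],[-152,0,-2.5,-3.4],[-172,0,-2.8,-3.4],[-186,0,-2.8,-3.4],[-192.5,0,-2.8,-3.4],[-192.5,0,-2.8,-3.4],[-192.5,0,-2.8,-3.4]]]'; python3 plan.py .477 .388 .0017 1.6
python3 - <<'E'
from h import *
s=env.read_camera("scene");cv2.imwrite("pics/s13.png",cv2.resize(s[130:280,365:495],None,fx=4,fy=4,interpolation=cv2.INTER_CUBIC))
t=env.read_camera("top");cv2.imwrite("pics/t13.png",cv2.resize(t[150:290,80:230],None,fx=4,fy=4,interpolation=cv2.INTER_CUBIC))
E
```

```text
clock: 25.9
tcp_pos: [0.4774, 0.386, 0.1093]
orientation: [-0.506, 0.507, -0.493, 0.493]
wrist_force: [-0.1, -0.3, -4.8]
finger_gap: 0.0681
shift [ -2.1 107.6  -0.3] spin -0.01 tcp [0.4774 0.386  0.1093] tilt [-7.0e-04 -1.1e-03 -1.0e+00] F [-0.06 -0.27 -4.77] T [-0.023  0.029  0.021] gap 68.12 t 25.9
```

View pics/s13.png

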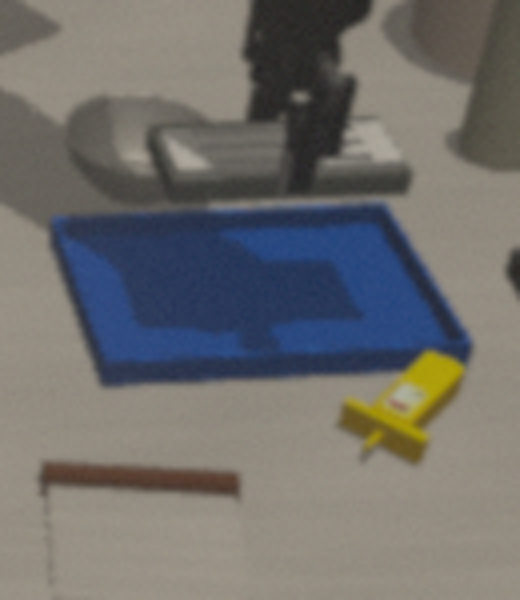

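View pics/t13.png

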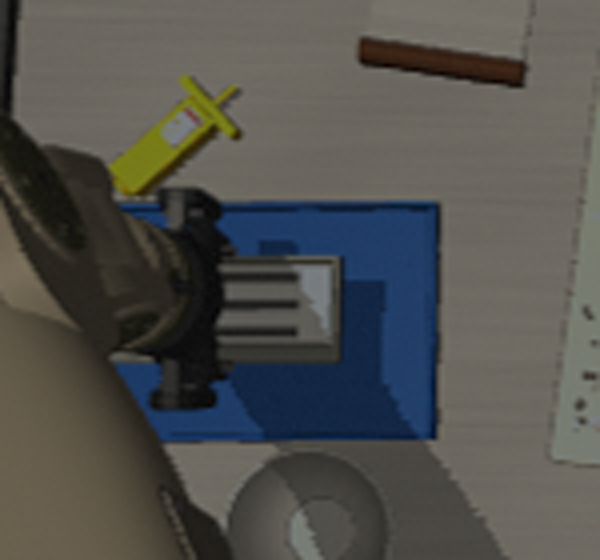

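The mould hangs level above the blue tray. The yellow look-alike seems to be lying down, at top px (125,185). I'll check how it lay in the first images.

```bash
python3 - <<'E'
from h import *
a=cv2.imread("pics/scene0.png")[190:260,420:490];b=cv2.imread("pics/top0.png")[145:215,100:170]
a2=env.read_camera("scene")[190:260,420:490];b2=env.read_camera("top")[145:215,100:170]
r=lambda x:cv2.resize(x,None,fx=4.2,fy=4.2,interpolation=cv2.INTER_CUBIC)
cv2.imwrite("pics/y.png",np.vstack([np.hstack([r(a),r(b)]),np.hstack([r(a2),r(b2)])]))
E
```

```text
(no output)
```

View pics/y.png

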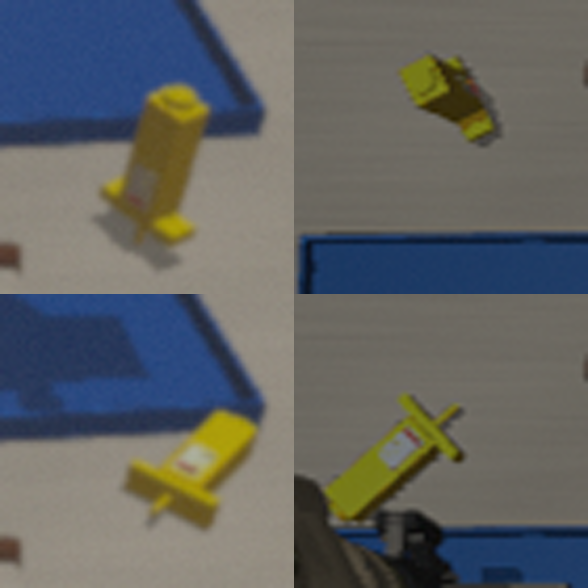

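The look-alike was balanced on its pin tip in the first frames, with the foot hovering over its shadow. It has since tipped over next to the tray; my path stayed more than 80 mm from it. The task says to leave it alone, so I won't touch it. I'll set the mould slightly away from it, at about (0.471, 0.383).

```bash
python3 plan.py .471 .383 .0017 1.6; python3 -m inch '[[[1,6,-2,0],[3,20,-4,0],[3,40,-6,0],[3,60,-6,0],[3,76,-6,0],[3,86,-6,0],[3,92,-6,0],[3,94,-6,0],[3,94,-6,0]]]' >/dev/null; python3 r.py
```

```text
shift [  2.8 108.1  -6.9] spin -0.05 tcp [0.4778 0.386  0.1098] tilt [-0.e+00 -3.e-04 -1.e+00] F [-0.5   0.09 -4.7 ] T [-0.032  0.039  0.012] gap 67.91 t 26.1
27.15 [472.3 384.   16.4] F [ 0.09 -0.05 -4.91] T [-0.013  0.018 -0.003] gap 68.39
```

```bash
python3 -m inch '[[[0,3,0,0],[0,6,0,0],[0,9,0,0],[0,11,0,0],[0,11,0,0]]]' >/dev/null; python3 r.py;  python3 -m inch '[[[0,1,0,0],[0,2,0,0],[0,2,0,0]]]' >/dev/null; python3 r.py
```

```text
27.8 [471.6 383.6   4.5] F [ 0.22  0.41 -4.87] T [-0.002  0.022  0.015] gap 67.72
28.25 [471.7 383.7   2.6] F [ 0.06 -0.06 -4.92] T [0.014 0.014 0.002] gap 67.76
```

```bash
python3 - <<'E'
from h import *
s=env.read_camera("scene");cv2.imwrite("pics/s14.png",cv2.resize(s[130:280,365:495],None,fx=4,fy=4,interpolation=cv2.INTER_CUBIC))
E
```

```text
(no output)
```

View pics/s14.png

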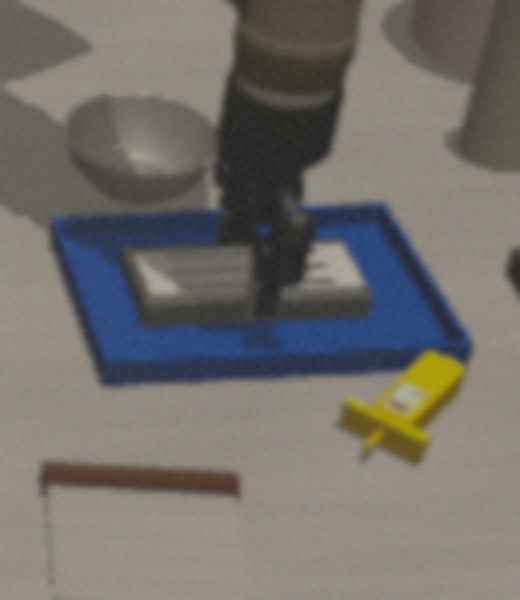

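The mould is almost down, well inside the tray and clear of the yellow gauge. I'll creep until it touches.

```bash
python3 -m inch '[[[0,0.8,0,0],[0,0.8,0,0]]]' >/dev/null; python3 r.py;  python3 -m inch '[[[0,0.6,0,0],[0,0.6,0,0]]]' >/dev/null; python3 r.py
```

```text
28.65 [471.7 383.7   1.9] F [ 0.08 -0.4  -4.59] T [ 0.014 -0.046 -0.011] gap 68.08
29.0 [471.7 383.7   1.8] F [-2.51 -1.17  2.74] T [-0.261  0.288 -0.   ] gap 68.17
```

```bash
python3 -m inch '[[[0,0,0,0],[0,0,0,0],[0,0,0,0],[0,0,0,0],[0,0,0,0]]]' 84; python3 r.py; python3 -m inch '[[[0,-5,0,0],[0,-15,0,0],[0,-35,0,0],[0,-65,0,0],[0,-105,0,0],[0,-145,0,0],[0,-180,0,0],[0,-200,0,0],[0,-200,0,0]]]'; python3 plan.py .40 0.18 .25 1.6
```

```text
clock: 29.5
tcp_pos: [0.4718, 0.3837, 0.0013]
orientation: [0.507, -0.507, 0.493, -0.493]
wrist_force: [-0.1, -0.4, 0.2]
finger_gap: 0.0843
29.65 [471.8 383.7   1.2] F [-0.37 -0.72  0.  ] T [ 0.017 -0.015 -0.006] gap 83.61
clock: 30.55
tcp_pos: [0.4736, 0.3849, 0.2063]
orientation: [0.51, -0.504, 0.492, -0.494]
wrist_force: [1.2, -0.3, -0.2]
finger_gap: 0.0843
shift [202.5 -45.1 -79. ] spin 0.02 tcp [0.4736 0.3849 0.2063] tilt [ 0.007   0.0042 -1.    ] F [ 1.23 -0.27 -0.16] T [ 0.046 -0.027 -0.009] gap 84.26 t 30.55
```

```bash
python3 -m inch '[[[20,-10,-8,0],[55,-25,-22,0],[95,-40,-37,0],[135,-45,-53,0],[170,-45,-66,0],[192,-45,-75,0],[200,-45,-78,0],[200,-45,-78,0],[200,-45,-78,0]]]' >/dev/null; python3 - <<'E'
from h import *
for n in("scene","top"):
    cv2.imwrite(f"pics/{n}9.png",cv2.resize(env.read_camera(n),(800,600),interpolation=cv2.INTER_CUBIC))
s=env.get_state();print(s["clock"],s["wrist_force"],np.abs(s["qvel"]).max())
E
```

```text
31.55 [ 0.36318042  0.81730325 -0.57220062] 0.003676095225843119
```

View pics/scene9.png

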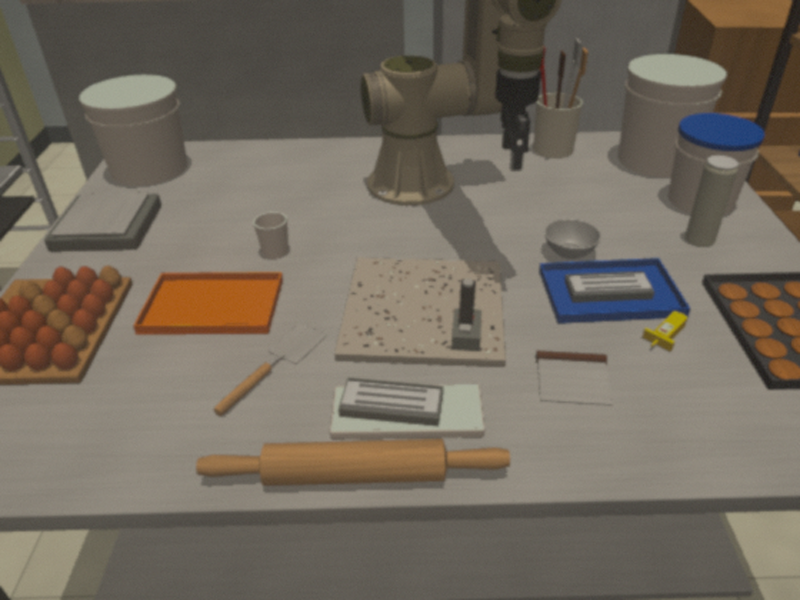

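View pics/top9.png

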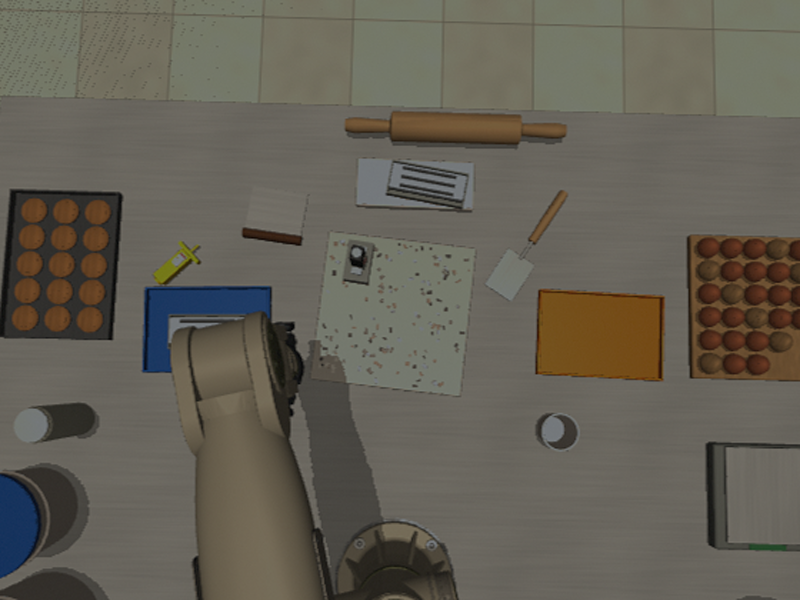

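The gauge stands upright on its stand at scene px (467,315). The mould lies flat inside the blue tray at (608,286). The other mould and the tools are unmoved, and the arm is clear and still. Handing in.

```bash
python3 - <<'E'
from workcell import env
print(env.hand_in())
E
```

```text
the job is handed in; nothing more can be done
None
```

The mould on the slab is the shallow 7 mm kind. It now lies flat in the blue tray, and the gauge is back upright on its stand with the probe in the hole. I handed the job in at about 31.6 s of the 61 s allowed.

**Gauging:** I held the foot on the mould for about 3 s at roughly 10 N. Two readings agree on 7 mm:
- **Probe travel:** the probe moved about 13–14 mm between touching the channel floor and the foot landing.
- **Pointer:** it read about 29 mm up, which means the probe was pushed in about 12–13 mm.

**Last checks:** The final pictures show the gauge upright, the mould well inside the tray, and the other mould, tools, bowl and cup where they were. The arm was clear and still.

**What did not go cleanly:**
- **Probe rub:** on the first descent the probe rubbed the channel's −x wall with about 1.4 N. I shifted it about 1.5 mm to centre it before pressing.
- **Sideways force:** a small side force of about 1–2 N remained while the foot was pressed. The height stayed steady at 86.0 mm and the tool's tilt was about 0.1°.
- **Yellow look-alike:** it stood balanced on its pin tip in the first pictures and was later lying beside the blue tray. I don't know when it fell. I think it tipped on its own, because by my estimate the arm stayed clear of it, but I did not see it fall. I left it where it lay.

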